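Wake the game clock: dock its battery pack, fit the setting knob and hold it in

ROBOT

A 6-joint arm with a two-finger parallel gripper is mounted at the origin on the work surface. World frame = base frame: x ahead of the robot, y to its left, z up, the work surface at z = 0. Lengths are in m, angles in rad, forces in N, time in s.
With the tool pointing down it reaches from about 0.3 to 0.75 m from the base axis. Payload 8.5 kg.
Tool frame: the origin (TCP) lies at the very end of the fingers, on their centre line; the grasp point (between the pads) lies 19 mm behind it; z points along the fingers, y is the direction in which the jaws open and shut (so a half turn about z gives the same grasp; the last joint's range is limited). The gripper opens to 85 mm and grips with 20 to 120 N. Pads are 22 mm wide; open, the fingers measure 114 mm over their backs; the gripper's body (76 mm by 85 mm) begins 54 mm behind the grasp point. The pads swing forward as they close: fully open they stand 13 mm farther back than shut.
Start: joints at [1.031, 0.381, 1.297, -0, 1.464, -0.215], TCP at [0.176, 0.521, 0.231] pointing down, gripper open.
Joint ranges: [-3.11, 3.11], [-0.89, 2.33], [0.22, 2.48], [-1.42, 4.56], [0.17, 2.85], [-2.88, 2.88]. Speed limits (rad/s): [2.39, 2.39, 3.14, 3.14, 3.14, 3.14].

INTERFACE

Orientations are given as a rotation vector (axis times angle).
In Python, from cell import * gives the robot as it stands.
- The arm moves only by the tool servo_tool, never from a script. Its argument "deltas" is a list of rows, each an object with "dp": the shift along the world's x, y, z in mm, a list of three; "angular": the turn, a rotation vector about the world's x, y, z in degrees, a list of three. In form: [{"dp": [dx, dy, dz], "angular": [rx, ry, rz]}, ...]. A call has exactly 10 rows; each row shifts and turns the commanded pose from where the row before left it; what a row does not reach is not made up. A row lasts 1/8 s, in which the tool goes at most 62.5 mm and 10.7 degrees, less where a joint would pass 70% of its speed; a pose out of reach is approached as far as the arm can. A call is refused whole if a number of a shift passes 62.5 or a number of a turn 10.7, either way. A call with a gripper value outside its range is refused whole. "claw" is the closure, from 0 (fully open) to 1 (shut), set as the call begins (left out, the last holds). The fingers move at their own pace and stop on an object; "grip_force" is the grip in N (left out, the last holds). Time passes only in rows, so rows that do not move let the fingers close, or fill a call up. It gives the time, the measured TCP pose, the force and the opening at its end, in the units of the state.
- get_state(): the state, without advancing time (a new reading comes with each control period).
- snapshot(name): name is "scene" or "top" or "wrist"; returns the picture (480x640x3 uint8, red, green, blue); there is no depth.
- camera_model(name): a dict with "fov_y" (degrees; the focal length in pixels is half the picture's height over the tangent of half this angle, whatever the lens; pixels are square), "cx", "cy" (the principal point, pixels), "xyz" and "rotation" of the camera in the world. Camera axes: x right, y up, looking along -z (the intrinsics and any distortion apply to the point x, -y, -z); pixel columns grow to the right and rows downward; lengths in m; the calibration is good to about 2 mm. The wrist camera is an equidistant fisheye: a pixel r from the principal point sees the ray r / f radians off the axis. A picture is of the moment at which its call begins: read the wrist's pose just before it. camera_model takes no time and is no camera call; for the wrist camera it gives the pose at the moment of the call.
- job_done(): hands the job in, once; it reports no verdict.
Trained networks look in the newest picture that a camera, given by its name, has taken for a name from the list of things; names that differ only in an ending like _2 or _b are one class to them, and where a whole thing is asked for, a point or a joint stands for the part that bears it (a point fixed in the world has none). Each returns a list of dicts, best first, with "conf" (0 to 1); they miss things now and then, are a little off and sometimes report something else, mostly with a low value. They report only what shows in the picture. A call takes as long as a camera call. They do not tell look-alikes from the thing itself.
- find_in(camera, label): "bbox" ([left, top, right, bottom] in pixels, round what is visible of it).
- pinpoint(camera, label): "uv" ([column, row] in pixels: a listed point, or the origin of a listed thing).
The state is a dict: "time_s": time; "q": joint angles; "joint_vel": joint speeds; "joint_efforts": joint torques, N m; "ee_pos": TCP position; "eef_rot": TCP orientation; "wrist_force": force on the tool from outside, world axes, zero at the start; "moment": the same for the moment, N m; "opening": finger opening in m.
Only numpy, scipy, OpenCV 4.12 (cv2) and the standard library are available. Lean on these libraries where they do the work, as an engineer would, in place of code of your own. Each camera call takes 0.05 s, during which the arm holds its last target.

TASK

Slide the loose battery pack up against the contact end of the game clock so that the two make one straight bar with no gap between them. Then pick up the setting knob, turn it so that its pointer agrees with the pointer on the brass disc, push it fully home on the D-shaped shaft, and press shaft and knob all the way in; finish while still holding the knob pressed in, without letting go. Leave the bell, the flask, the stone and the bowl of shogi pieces where they are.

Things in the scene. Friction and masses are not known exactly. Their poses are not given: they have to be found in the camera images.
- clock: Game clock, a fixed dark walnut bar 60 (x) x 160 (y) x 50 mm (z), two ivory dials on top. Origin at the centre of its underside, on the table; its +y end face, 80 mm from the origin, is the contact end with two brass contacts. The push-and-turn shaft stands upright at the middle of its top.
- pack_mid (a point): Centre of the loose battery pack, a walnut block 60 (x) x 50 (y) x 50 mm (z, upright), 0.2 to 0.4 kg, standing beside the clock's +y end, brass plate on top. As deep and high as the clock. Its -y face (two brass contacts) belongs flush on the clock's +y end face, axes parallel; docked, this point lies at x = 0, y = 105 mm in the clock's frame.
- knob_mid (a point): Centre of the loose black bar knob, 46 (x) x 24 (y, the width to grip) x 34 mm (z), about 60 g, standing on the table with its socket down; this point is 17 mm above its underside, on the socket's axis. A white pointer line on its top and end face marks its +x end. The D socket in its underside is 18 mm deep, radius 7 mm, with its flat 3 mm from the axis on the +x side.
- knob: The same knob, origin at the centre of its underside. It is home when its underside rests on the disc (knob_mid 17 mm above point shaft) with its x along the shaft's x; it enters if turned within about 10 degrees and centred within 1 to 2 mm.
- shaft (a point): Foot of the D-shaft on the brass disc (50 mm diameter), on the clock's axis, 61 mm above the table unpressed; x points to the flat. The steel shaft stands 14 mm above it, radius 6 mm, flat 2 mm from the axis on the +x side, tip tapered over the last 3 mm. A black line on the disc, 13 to 24 mm out, marks the flat's side (+x).
- press (a joint): How far the shaft and disc are pushed into the clock, m: 0 out, 0.006 fully in. A spring pushes back with about 4 N at 0 and 9 N at 0.006 and returns it when let go.
- dial (a joint): Turn of the disc and shaft about the vertical, rad, counter-clockwise from above, 0 when the flat faces the clock's +x; it stays where it is, held by light friction (0.04 N m).
- bell: Brass hand bell, 60 mm across, 84 mm tall, bystander. Origin under its centre.
- flask: Rust-glazed stoneware sake flask, 78 mm across, 128 mm tall, bystander. Origin under its centre.
- stone: Smooth black river stone, 76 mm across, 31 mm high, bystander. Origin under its centre.
- bowl: Mulberry bowl heaped with boxwood shogi pieces, 140 mm across, about 60 mm tall, on a cherry turntable 220 mm across and 28 mm high; bystander. Origin under its centre.
Not all that is in view belongs to the job. What is shaped like the part that bears pack_mid but purple is not meant. What is shaped like the knob but turquoise is not meant.

How it is judged:
By the outcome, as a careful person would: the job done as asked, in the order asked, and still so for the second after the job is handed in, while the arm keeps its last pose, push and grip.
It also fails if it takes over 51 s, if anything falls off the work surface, if the arm or the gripper's body presses on something with over 40 N, if the wrist force passes 120 N, or if a joint passes its speed limit or range.

## Working session

There is one attempt and no reset: what is moved stays moved. The work goes in short steps, Python scripts to look and compute and a tool call to move; the robot and the scene stay as the last step left them, time stands still between calls to the robot, and variables do not carry over. Pictures are saved under pics/ and viewed, and the job is handed in when it is done.

Besides the shell and the picture viewer there is one more tool, called after "Emit:" by a JSON object that holds its "api" and its "payload", one argument or row to a line. servo_tool: Moves the arm, as the interface text tells. Its arguments: {"type":"object","properties":{"deltas":{"type":"array","items":{"type":"object","properties":{"dp":{"type":"array","items":{"type":"number"}},"angular":{"type":"array","items":{"type":"number"}}}}},"claw":{"type":"number"},"grip_force":{"type":"number"}},"required":["deltas"]}

```bash
mkdir -p pics; ls; cat > h.py <<'E'
from cell import *
import cv2, numpy as np
from scipy.spatial.transform import Rotation as R
def ray(cam,uv,m=None):
    m=m or camera_model(cam)
    f=240/np.tan(np.radians(m['fov_y']/2))
    x=(uv[0]-m['cx']);y=(uv[1]-m['cy'])
    if cam=='wrist':
        r=np.hypot(x,y);t=r/f
        d=np.array([x/r*np.sin(t),-y/r*np.sin(t),-np.cos(t)]) if r>0 else np.array([0,0,-1.])
    else: d=np.array([x/f,-y/f,-1.])
    Rm=np.array(m['rotation'])
    if Rm.shape!=(3,3): Rm=R.from_rotvec(Rm).as_matrix()
    return np.array(m['xyz']),Rm@d
def at_z(cam,uv,z,m=None):
    o,d=ray(cam,uv,m); return o+d*(z-o[2])/d[2]
def proj(cam,p,m=None):
    m=m or camera_model(cam)
    f=240/np.tan(np.radians(m['fov_y']/2))
    Rm=np.array(m['rotation'])
    if Rm.shape!=(3,3): Rm=R.from_rotvec(Rm).as_matrix()
    c=Rm.T@(np.array(p)-np.array(m['xyz']))
    x,y,z=c[0],-c[1],-c[2]
    if cam=='wrist':
        t=np.arctan2(np.hypot(x,y),z);k=f*t/max(np.hypot(x,y),1e-9)
        return np.array([m['cx']+k*x,m['cy']+k*y])
    return np.array([m['cx']+f*x/z,m['cy']+f*y/z])
def save(cam,name):
    im=snapshot(cam);cv2.imwrite('pics/'+name,im[:,:,::-1]);return im
E
python3 - <<'E'
from h import *
for c in['scene','top','wrist']:
    save(c,c+'0.png');m=camera_model(c);print(c,m)
for l in['clock','pack_mid','knob_mid','shaft']:
    print(l,pinpoint('top',l))
print(get_state())
E
```

```text
pics
scene {'fov_y': 45.91577827415244, 'cx': 312.44876757535866, 'cy': 246.3390431431088, 'xyz': array([1.20025055, 0.641109  , 1.00385976]), 'rotation': array([0.34266131, 0.84134272, 2.2970131 ])}
top {'fov_y': 55.8160547751933, 'cx': 324.17601896548365, 'cy': 244.27802776067398, 'xyz': array([0.47833535, 0.04450607, 0.89353209]), 'rotation': array([ 0.1004154 , -0.15918766, -1.53543205])}
wrist {'fov_y': 65.70646984690485, 'cx': 317.0716482001265, 'cy': 243.09863158226088, 'xyz': array([0.10401846, 0.54576537, 0.37289279]), 'rotation': array([-0.26156564, -0.18655516,  1.2361544 ])}
clock [{'uv': [394.2, 224.8], 'conf': 0.61}]
pack_mid [{'uv': [222.8, 258.3], 'conf': 0.85}, {'uv': [300.8, 166.7], 'conf': 0.69}, {'uv': [166.1, 296.8], 'conf': 0.66}]
knob_mid [{'uv': [490.1, 313.6], 'conf': 0.78}, {'uv': [436.0, 312.3], 'conf': 0.63}]
shaft [{'uv': [305.6, 288.7], 'conf': 0.8}]
{'time_s': 0.35, 'q': array([ 1.03065959e+00,  3.80765404e-01,  1.29758351e+00,  2.44664630e-05,
        1.46359330e+00, -2.15267346e-01]), 'joint_vel': array([-0.00034092, -0.00354241, -0.00197147,  0.00039581, -0.00141094,
       -0.00098772]), 'joint_efforts': array([-1.42470930e-03, -4.47881055e+01, -2.31180471e+01, -1.82020162e-04,
        1.76200527e-03, -1.95558147e-05]), 'ee_pos': array([0.17549415, 0.52117663, 0.23117157]), 'eef_rot': array([-5.08042089e-01, -3.10008796e+00,  4.96270996e-04]), 'wrist_force': array([ 0.35565927, -0.6986326 ,  0.19825311]), 'moment': array([ 0.0453712 , -0.03425644,  0.03982179]), 'opening': 0.08552537142707811}
```

View pics/top0.png

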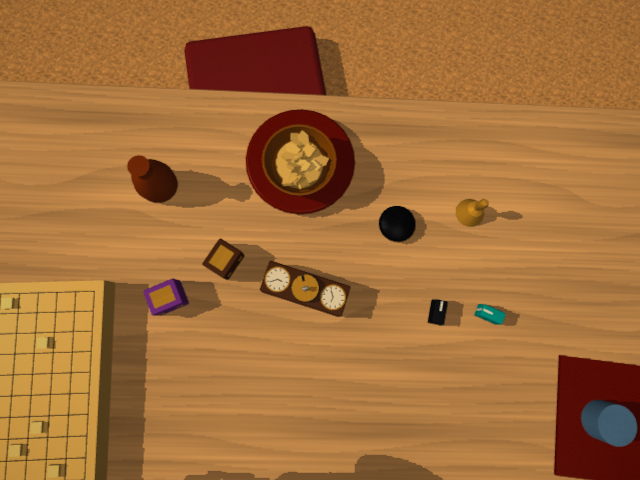

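View pics/scene0.png

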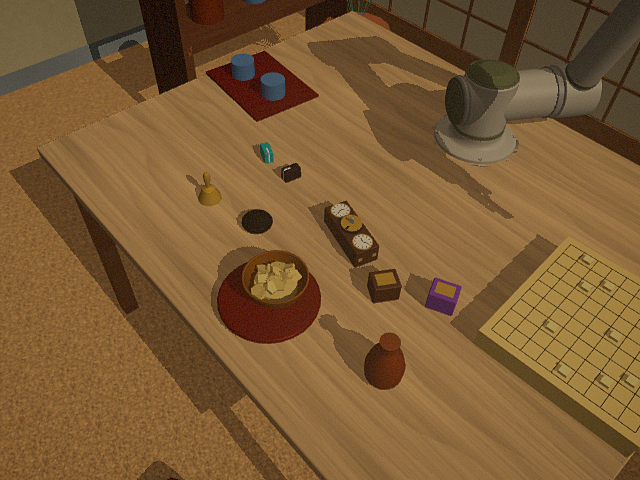

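View pics/wrist0.png

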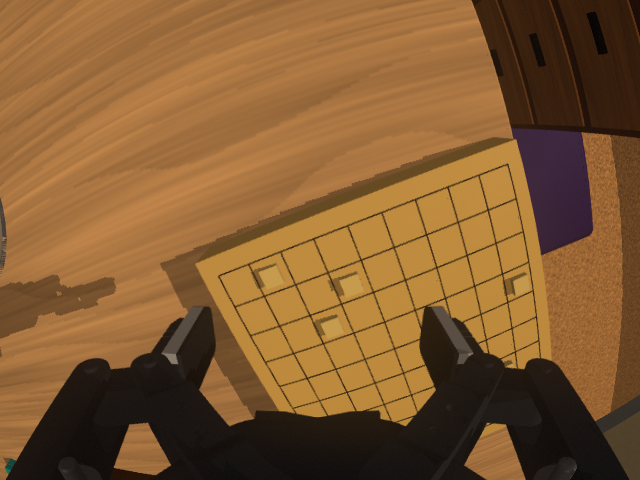

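Top picture: there are two pack-shaped blocks. The brown one at (223,259) is walnut with a brass plate, so it's the one meant; the purple one at (166,297) is not. There are two knob shapes: the black one at (438,312) is meant, the turquoise one at (490,314) is not. I'll confirm both in an enlarged crop.

```bash
python3 - <<'E'
import cv2,numpy as np
im=cv2.imread('pics/top0.png')
a=cv2.resize(im[225:330,190:360],None,fx=4.7,fy=4.7,interpolation=cv2.INTER_CUBIC)
cv2.imwrite('pics/c1.png',a)
b=cv2.resize(im[285:340,410:520],None,fx=7,fy=7,interpolation=cv2.INTER_CUBIC)
cv2.imwrite('pics/c2.png',b)
E
```

```text
(no output)
```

View pics/c1.png

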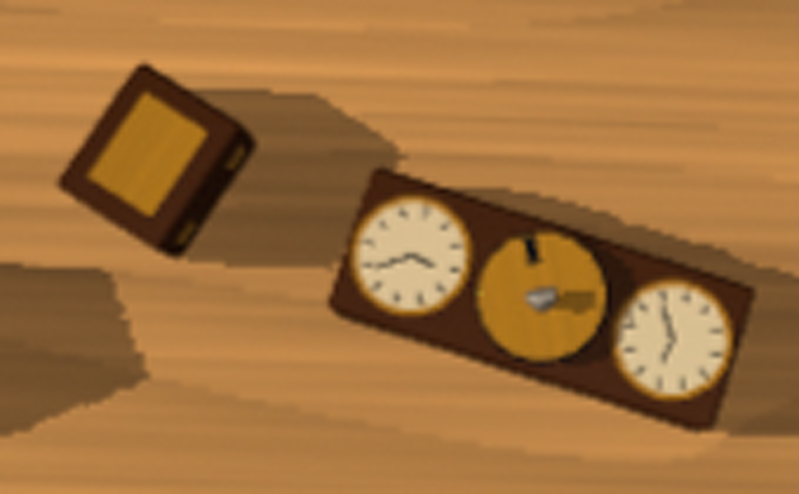

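View pics/c2.png

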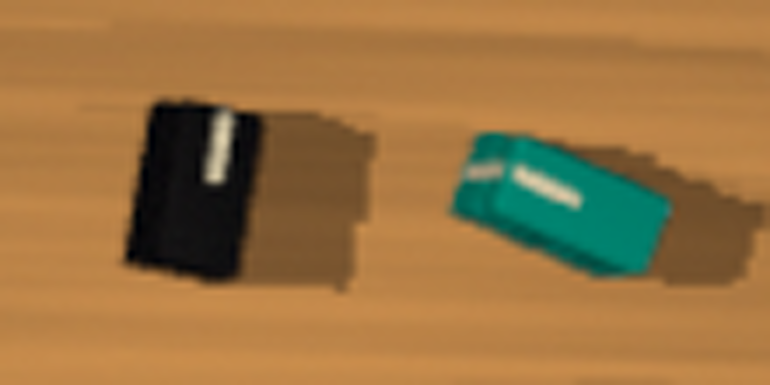

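```bash
cat > fit.py <<'E'
from h import *
def rectfit(cam,pts,z,hx,hy,m=None):
    P=np.array([at_z(cam,p,z,m)[:2] for p in pts])
    print('P',P.round(4).tolist(),'sides',[round(float(np.linalg.norm(P[i]-P[(i+1)%4])),4) for i in range(4)])
    return P
E
python3 - <<'E'
from fit import *
s=4.7
u=lambda l:[(190+(x+.5)/s-.5,225+(y+.5)/s-.5) for x,y in l]
def rep(n,P): 
    # first edge direction
    d=P[1]-P[0]-(P[3]-P[2]); e=P[2]-P[1]+P[3]-P[0]
    print(n,P.mean(0).round(4),'ang01',np.degrees(np.arctan2(d[1],d[0])).round(2),'ang12',np.degrees(np.arctan2(e[1],e[0])).round(2))
P=rectfit('top',u([(378,168),(754,290),(713,430),(332,308)]),.05,0,0);rep('clock',P)
P=rectfit('top',u([(143,63),(248,135),(171,250),(60,181)]),.05,0,0);rep('pack',P)
P=rectfit('top',u([(148,92),(210,130),(152,214),(88,172)]),.05,0,0);rep('plate',P)
c=at_z('top',u([(541,297)])[0],.061);d=at_z('top',u([(532,250)])[0],.061);print('disc',c,'line',d,np.degrees(np.arctan2(*(d-c)[1::-1])))
u7=lambda l:[(410+(x+.5)/7-.5,285+(y+.5)/7-.5) for x,y in l]
P=rectfit('top',u7([(153,102),(262,113),(240,280),(126,264)]),.034,0,0);rep('knob',P)
a,b=[at_z('top',p,.034) for p in u7([(225,112),(212,182)])];print('line',a,b,np.degrees(np.arctan2(*(a-b)[1::-1])))
print(pinpoint('scene','knob_mid'),pinpoint('scene','shaft'),pinpoint('scene','pack_mid'))
for n,p in [('knob',[*P.mean(0),.017]),('shaft',[*c[:2],.061])]: print(n,proj('scene',p))
E
```

```text
P [[0.5863, 0.1151], [0.5425, -0.0357], [0.4872, -0.0206], [0.5303, 0.1304]] sides [0.157, 0.0573, 0.1571, 0.0581]
clock [0.5365 0.0473] ang01 -106.06 ang12 164.7
P [[0.6254, 0.2104], [0.5978, 0.1672], [0.5511, 0.1946], [0.5769, 0.2398]] sides [0.0513, 0.0542, 0.0521, 0.0566]
pack [0.5878 0.203 ] ang01 -121.14 ang12 149.14
P [[0.6137, 0.2077], [0.5993, 0.1823], [0.565, 0.2029], [0.5809, 0.2291]] sides [0.0292, 0.04, 0.0306, 0.0392]
plate [0.5897 0.2055] ang01 -120.41 ang12 147.88
disc [0.53634348 0.04849642 0.061     ] line [0.55456452 0.05265437 0.061     ] 12.854501768878542
P [[0.5241, -0.1931], [0.522, -0.2231], [0.477, -0.2163], [0.4804, -0.1853]] sides [0.03, 0.0455, 0.0312, 0.0444]
knob [ 0.5009 -0.2044] ang01 -95.14 ang12 170.64
line [ 0.52198674 -0.2128827   0.034     ] [ 0.5030126 -0.2090336  0.034    ] -11.467417142754138
[{'uv': [291.4, 171.6], 'conf': 0.65}, {'uv': [291.9, 178.6], 'conf': 0.57}, {'uv': [264.4, 150.7], 'conf': 0.45}] [{'uv': [347.9, 239.1], 'conf': 0.58}] [{'uv': [380.7, 282.3], 'conf': 0.79}, {'uv': [445.3, 297.3], 'conf': 0.58}]
knob [291.24859602 172.60840298]
shaft [350.66577494 221.90645179]
```

```bash
cat >> h.py <<'E'
def st():
    s=get_state();M=R.from_rotvec(s['eef_rot']).as_matrix()
    print('t',s['time_s'],'p',(s['ee_pos']*1000).round(1),'yawY',np.degrees(np.arctan2(M[1,1],M[0,1])).round(2),'z',M[:,2].round(3),'F',s['wrist_force'].round(1),'open',round(s['opening'],4),'q6',s['q'].round(2));return s
E
python3 - <<'E'
from h import *
st()
print(at_z('top',(187,299),.05),at_z('top',(180,280),.05), at_z('top',(155,180),.1))
E
```

```text
t 0.5 p [175.5 521.2 231.3] yawY 71.39 z [-0. -0. -1.] F [-0.1  0.2 -0.2] open 0.0853 q6 [ 1.03  0.38  1.3   0.    1.46 -0.22]
[0.51004606 0.26288985 0.05      ] [0.54436127 0.27831408 0.05      ] [0.71803413 0.32301799 0.1       ]
```

Emit:
{"api": "servo_tool", "payload": {
  "deltas": [
    {"dp":[41.4,-31.5,-6],"angular":[0,0,-10.3]},
    {"dp":[41.4,-31.5,-6],"angular":[0,0,-10.3]},
    {"dp":[41.4,-31.5,-6],"angular":[0,0,-10.3]},
    {"dp":[41.4,-31.5,-6],"angular":[0,0,-10.3]},
    {"dp":[41.4,-31.5,-6],"angular":[0,0,-10.3]},
    {"dp":[41.4,-31.5,-6],"angular":[0,0,-10.3]},
    {"dp":[41.4,-31.5,-6],"angular":[0,0,-10.3]},
    {"dp":[41.4,-31.5,-6],"angular":[0,0,-10.3]},
    {"dp":[41.4,-31.5,-6],"angular":[0,0,-10.3]},
    {"dp":[41.4,-31.5,-6],"angular":[0,0,-10.3]}
  ],
  "claw": 0,
  "grip_force": 25
}}

```text
time_s: 1.75
ee_pos: [0.5908, 0.205, 0.1711]
eef_rot: [-2.747, -1.524, -0.0]
wrist_force: [0.9, 0.2, -0.1]
opening: 0.0855
```

```bash
python3 - <<'E'
from h import *
s=st(); m=camera_model('wrist'); im=save('wrist','w1.png'); print(m)
print(pinpoint('wrist','pack_mid'))
def box(c,yaw,hx,hy,z):
    a=np.radians(yaw);Rm=np.array([[np.cos(a),-np.sin(a)],[np.sin(a),np.cos(a)]])
    return [proj('wrist',[*(np.array(c)+Rm@np.array([i*hx,j*hy])),z],m) for i,j in((1,1),(1,-1),(-1,-1),(-1,1))]
im=im[:,:,::-1].copy()
for args in [((.5885,.2045),-31.5,.03,.025,.05),((.5365,.0475),-15.6,.03,.08,.05)]:
    cv2.polylines(im,[np.int32(np.round(box(*args)))],True,(0,255,0),1)
cv2.imwrite('pics/w1o.png',im)
E
```

```text
t 1.75 p [590.8 205.  171.1] yawY -31.96 z [ 0.  0. -1.] F [ 0.9  0.2 -0.1] open 0.0855 q6 [0.14 0.56 1.17 0.   1.41 0.7 ]
{'fov_y': 65.70646984690485, 'cx': 317.0716482001265, 'cy': 243.09863158226088, 'xyz': array([0.63120639, 0.26967982, 0.31317261]), 'rotation': array([-0.29312438,  0.08382744, -0.55355926])}
[{'uv': [166.1, 171.9], 'conf': 0.93}, {'uv': [311.0, 228.8], 'conf': 0.79}]
```

View pics/w1o.png

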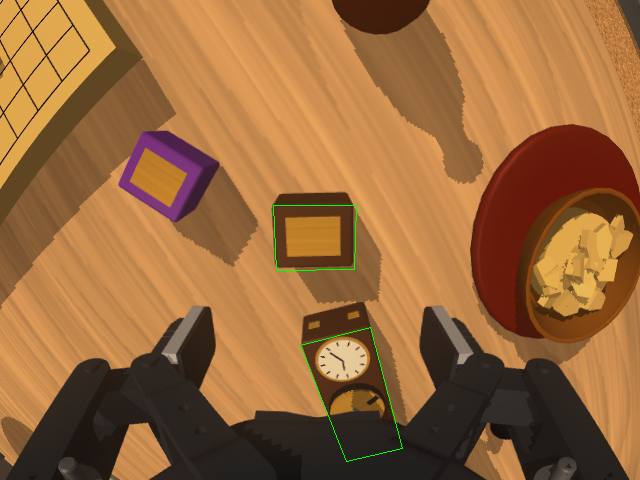

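Emit:
{"api": "servo_tool", "payload": {
  "deltas": [
    {"dp":[-2,-0.5,-25],"angular":[0,0,0.4]},
    {"dp":[0,0,-35],"angular":[0,0,0]},
    {"dp":[0,0,-35],"angular":[0,0,0]},
    {"dp":[0,0,-30],"angular":[0,0,0]},
    {"dp":[0,0,-20],"angular":[0,0,0]},
    {"dp":[0,0,-10],"angular":[0,0,0]},
    {"dp":[0,0,-6],"angular":[0,0,0]},
    {"dp":[0,0,0],"angular":[0,0,0]},
    {"dp":[0,0,0],"angular":[0,0,0]},
    {"dp":[0,0,0],"angular":[0,0,0]}
  ]
}}

```text
time_s: 3.1
ee_pos: [0.5877, 0.2058, 0.0109]
eef_rot: [2.737, 1.542, 0.001]
wrist_force: [0.2, -0.4, -0.3]
opening: 0.0857
```

Emit:
{"api": "servo_tool", "payload": {
  "deltas": [
    {"dp":[0,0,0],"angular":[0,0,0]},
    {"dp":[0,0,0],"angular":[0,0,0]},
    {"dp":[0,0,0],"angular":[0,0,0]},
    {"dp":[0,0,0],"angular":[0,0,0]},
    {"dp":[0,0,0],"angular":[0,0,0]},
    {"dp":[0,0,0],"angular":[0,0,0]},
    {"dp":[0,0,0],"angular":[0,0,0]},
    {"dp":[0,0,0],"angular":[0,0,0]},
    {"dp":[0,0,0],"angular":[0,0,0]},
    {"dp":[0,0,0],"angular":[0,0,0]}
  ],
  "claw": 1
}}

```text
time_s: 4.35
ee_pos: [0.5877, 0.2058, 0.0106]
eef_rot: [2.737, 1.542, 0.001]
wrist_force: [-0.4, 0.7, 5.8]
opening: 0.0598
```

```bash
python3 - <<'E'
from h import *
s=st(); m=camera_model('wrist'); im=save('wrist','w2.png');save('top','t2.png')
np.save('m2.npy',m,allow_pickle=True)
E
```

```text
t 4.35 p [587.7 205.8  10.6] yawY -31.21 z [ 0.001  0.    -1.   ] F [-0.4  0.7  5.8] open 0.0598 q6 [0.15 0.73 1.36 0.   1.05 0.69]
```

View pics/w2.png

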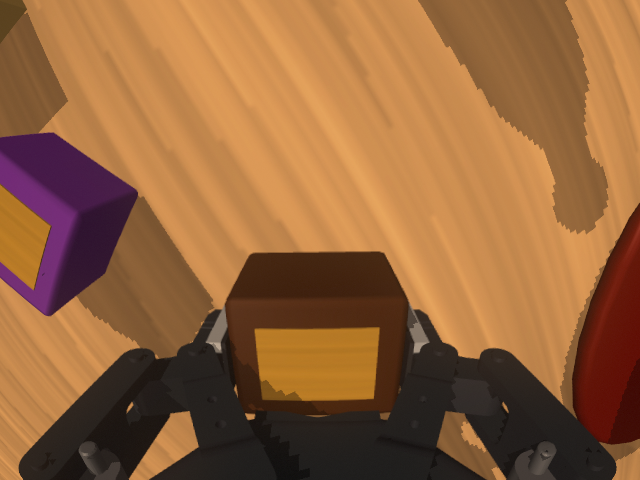

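```bash
python3 - <<'E'
from h import *
im=cv2.imread('pics/top0.png')[:,:,2].astype(np.float32)  # red
from scipy.ndimage import map_coordinates
m=camera_model('top')
def edge(p0,p1,w=4,a=.1,b=.9):
    p0,p1=map(np.array,(p0,p1));d=(p1-p0);L=np.linalg.norm(d);d=d/L;n=np.array([-d[1],d[0]])
    out=[]
    for s in np.linspace(a*L,b*L,60):
        t=np.linspace(-w,w,81);q=p0+d*s+n*t[:,None]
        v=map_coordinates(im,[q[:,1],q[:,0]],order=1);g=np.abs(np.gradient(v));g[g<g.max()*.5]=0
        out.append(p0+d*s+n*(g*t).sum()/g.sum())
    out=np.array(out)
    W=np.array([at_z('top',q,.05,m)[:2] for q in out])
    vx,vy,x,y=cv2.fitLine(W.astype(np.float32),cv2.DIST_HUBER,0,1e-4,1e-4).ravel()
    r=(W-[x,y])@np.array([-vy,vx])
    print('ang',np.degrees(np.arctan2(vy,vx)).round(2),'pt',x,y,'rms mm',(r.std()*1000).round(2));return np.array([vx,vy,x,y])
u=lambda x,y:(190+(x+.5)/4.7-.5,225+(y+.5)/4.7-.5)
A,B,C,D=u(378,168),u(754,290),u(713,430),u(332,308)
e1=edge(A,B);e2=edge(D,C);e3=edge(A,D,3,.15,.85);e4=edge(B,C,3,.15,.85)
E
```

```text
ang 70.74 pt 0.55238855 0.007617839 rms mm 2.56
ang 73.85 pt 0.5081821 0.05674755 rms mm 1.8
ang -19.18 pt 0.5527626 0.12383554 rms mm 1.42
ang -16.85 pt 0.51545143 -0.02627152 rms mm 1.41
```

```bash
python3 - <<'E'
from h import *
u=lambda x,y:(190+(x+.5)/4.7-.5,225+(y+.5)/4.7-.5)
a=at_z('top',u(411,255),.052);b=at_z('top',u(673,339),.052);d=(a-b)
print(a,b,(a+b)/2,np.degrees(np.arctan2(d[1],d[0]))-90)
# wrist w1 clock contact face, dial
im=cv2.imread('pics/w1.png');cv2.imwrite('pics/c3.png',cv2.resize(im[290:470,270:430],None,fx=4,fy=4,interpolation=cv2.INTER_CUBIC)[:600])
im=cv2.imread('pics/t2.png');cv2.imwrite('pics/c4.png',cv2.resize(im[230:330,190:360],None,fx=4.7,fy=4.7,interpolation=cv2.INTER_CUBIC))
E
```

```text
[0.55190619 0.10030011 0.052     ] [ 0.52208258 -0.00392605  0.052     ] [0.53699438 0.04818703 0.052     ] -15.968113254933556
```

View pics/c3.png

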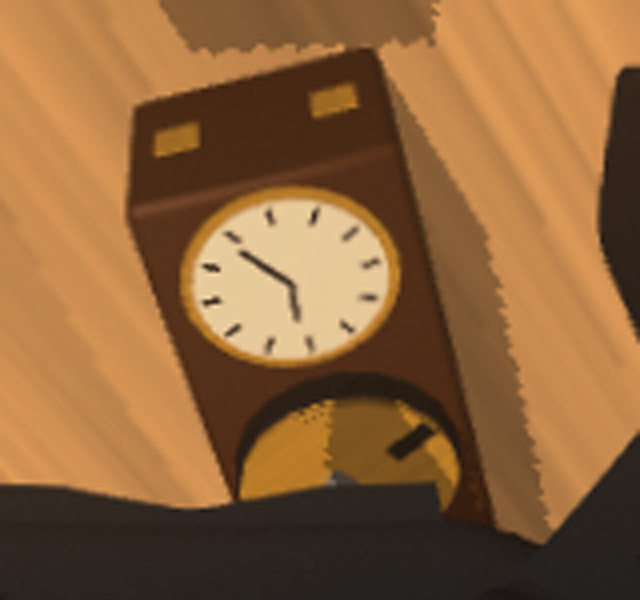

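View pics/c4.png

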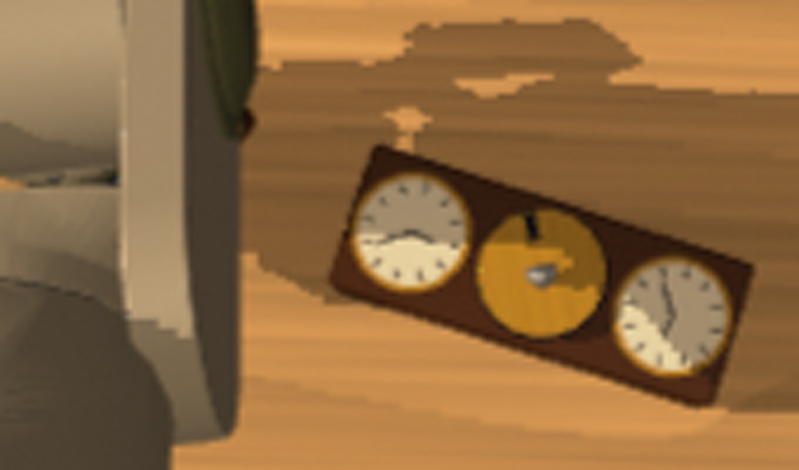

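```bash
python3 - <<'E'
from h import *
m=np.load('m2.npy',allow_pickle=True).item()
m.update(xyz=np.array([0.63120639, 0.26967982, 0.31317261]),rotation=np.array([-0.29312438,  0.08382744, -0.55355926]))
u=lambda x,y:(270+(x+.5)/4-.5,290+(y+.5)/4-.5)
for A,B,z in [((133,215),(390,148),.05),((135,105),(375,48),0)]:
    a,b=at_z('wrist',u(*A),z,m),at_z('wrist',u(*B),z,m);d=b-a
    print(a,b,(a+b)/2,np.linalg.norm(d),np.degrees(np.arctan2(d[1],d[0])))
c=at_z('wrist',u(291,277),.051,m);print('dial',c)
yd=np.array([np.sin(np.radians(16)),np.cos(np.radians(16))])
for c in((.5366,.0479),): print('face',c+.08*yd,'dock',c+.105*yd)
E
```

```text
[0.53174476 0.1325144  0.05      ] [0.58486365 0.11806522 0.05      ] [0.55830421 0.12528981 0.05      ] 0.05504902876485081 -15.217169819757077
[0.53027475 0.13249514 0.        ] [0.58622439 0.11520093 0.        ] [0.55824957 0.12384803 0.        ] 0.058561520821733284 -17.176548147607328
dial [0.5518694  0.10183837 0.051     ]
face [0.55865099 0.12480094] dock [0.56554192 0.14883248]
```

Emit:
{"api": "servo_tool", "payload": {
  "deltas": [
    {"dp":[-2.4,-5.7,0],"angular":[0,0,1.9]},
    {"dp":[-2.4,-5.7,0],"angular":[0,0,1.9]},
    {"dp":[-2.4,-5.7,0],"angular":[0,0,1.9]},
    {"dp":[-2.4,-5.7,0],"angular":[0,0,1.9]},
    {"dp":[-2.4,-5.6,0],"angular":[0,0,1.9]},
    {"dp":[-2.4,-5.6,0],"angular":[0,0,1.9]},
    {"dp":[-2.4,-5.6,0],"angular":[0,0,1.9]},
    {"dp":[-2.4,-5.6,0],"angular":[0,0,1.9]},
    {"dp":[0,0,0],"angular":[0,0,0]},
    {"dp":[0,0,0],"angular":[0,0,0]}
  ]
}}

```text
time_s: 5.7
ee_pos: [0.5686, 0.1604, 0.0106]
eef_rot: [2.509, 1.889, 0.0]
wrist_force: [-0.3, -1.2, 6.1]
opening: 0.0596
```

```bash
python3 - <<'E'
from h import *
s=st(); im=save('scene','s3.png');cv2.imwrite('pics/c5.png',cv2.resize(im[190:310,300:460,::-1],None,fx=5,fy=5,interpolation=cv2.INTER_CUBIC))
E
```

```text
t 5.7 p [568.6 160.4  10.6] yawY -16.04 z [ 0.001 -0.001 -1.   ] F [-0.3 -1.2  6.1] open 0.0596 q6 [ 0.07  0.69  1.46 -0.    0.99  0.36]
```

View pics/c5.png

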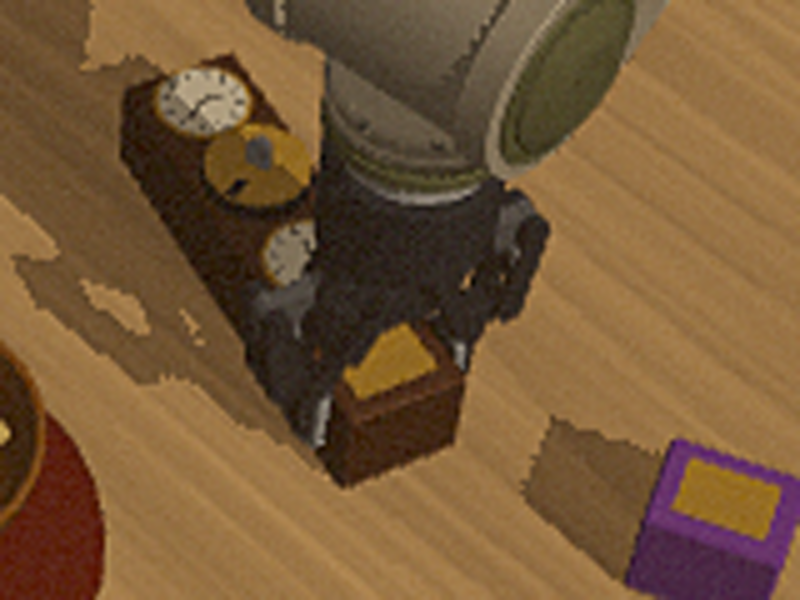

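Emit:
{"api": "servo_tool", "payload": {
  "deltas": [
    {"dp":[-0.8,-2.9,0],"angular":[0,0,0]},
    {"dp":[-0.8,-2.9,0],"angular":[0,0,0]},
    {"dp":[-0.6,-1.9,0],"angular":[0,0,0]},
    {"dp":[-0.3,-1,0],"angular":[0,0,0]},
    {"dp":[-0.3,-1,0],"angular":[0,0,0]},
    {"dp":[-0.3,-1,0],"angular":[0,0,0]},
    {"dp":[-0.3,-1,0],"angular":[0,0,0]},
    {"dp":[0,0,0],"angular":[0,0,0]},
    {"dp":[0,0,0],"angular":[0,0,0]},
    {"dp":[0,0,0],"angular":[0,0,0]}
  ]
}}

```text
time_s: 7.0
ee_pos: [0.5654, 0.1493, 0.0106]
eef_rot: [2.51, 1.889, 0.002]
wrist_force: [1.1, 3.9, 5.1]
opening: 0.0598
```

```bash
python3 - <<'E'
from h import *
s=st();print(s['moment'])
E
```

```text
t 7.0 p [565.4 149.3  10.6] yawY -16.05 z [ 0.001  0.001 -1.   ] F [1.1 3.9 5.1] open 0.0598 q6 [0.06 0.68 1.48 0.   0.98 0.34]
[ 0.52371559 -0.06234989 -0.07363024]
```

Emit:
{"api": "servo_tool", "payload": {
  "deltas": [
    {"dp":[-0.1,-0.5,0],"angular":[0,0,0]},
    {"dp":[-0.1,-0.5,0],"angular":[0,0,0]},
    {"dp":[-0.2,-0.5,0],"angular":[0,0,0]},
    {"dp":[-0.1,-0.5,0],"angular":[0,0,0]},
    {"dp":[-0.1,-0.4,0],"angular":[0,0,0]},
    {"dp":[0,0,0],"angular":[0,0,0]},
    {"dp":[0,0,0],"angular":[0,0,0]},
    {"dp":[0,0,0],"angular":[0,0,0]},
    {"dp":[0,0,0],"angular":[0,0,0]},
    {"dp":[0,0,0],"angular":[0,0,0]}
  ]
}}

```text
time_s: 8.25
ee_pos: [0.5655, 0.1489, 0.0107]
eef_rot: [-2.51, -1.888, -0.008]
wrist_force: [5.9, 15.0, 2.8]
opening: 0.0599
```

```bash
python3 - <<'E'
from h import *
s=st();print(s['moment'])
E
```

```text
t 8.25 p [565.5 148.9  10.7] yawY -16.09 z [ 0.003  0.004 -1.   ] F [ 5.9 15.   2.8] open 0.0599 q6 [0.05 0.68 1.48 0.   0.98 0.33]
[ 2.2232208  -0.57104694 -0.39583069]
```

Emit:
{"api": "servo_tool", "payload": {
  "deltas": [
    {"dp":[0,0,0],"angular":[0,0,0]},
    {"dp":[0,0,0],"angular":[0,0,0]},
    {"dp":[0,0,0],"angular":[0,0,0]},
    {"dp":[0,0,0],"angular":[0,0,0]},
    {"dp":[0,0,0],"angular":[0,0,0]},
    {"dp":[0,0,0],"angular":[0,0,0]},
    {"dp":[0,0,20],"angular":[0,0,0]},
    {"dp":[0,0,45],"angular":[0,0,0]},
    {"dp":[0,0,50],"angular":[0,0,0]},
    {"dp":[0,0,45],"angular":[0,0,0]}
  ],
  "claw": 0
}}

```text
time_s: 9.5
ee_pos: [0.5642, 0.1464, 0.1722]
eef_rot: [2.509, 1.89, 0.001]
wrist_force: [-0.5, 0.1, 0.6]
opening: 0.0855
```

Emit:
{"api": "servo_tool", "payload": {
  "deltas": [
    {"dp":[-6.5,-35,0],"angular":[0,0,-8.4]},
    {"dp":[-6.5,-35,0],"angular":[0,0,-8.4]},
    {"dp":[-6.5,-35,0],"angular":[0,0,-8.4]},
    {"dp":[-6.5,-35,0],"angular":[0,0,-8.4]},
    {"dp":[-6.5,-35,0],"angular":[0,0,-8.4]},
    {"dp":[-6.5,-35,0],"angular":[0,0,-8.4]},
    {"dp":[-6.5,-35,0],"angular":[0,0,-8.4]},
    {"dp":[-6.5,-35,0],"angular":[0,0,-8.4]},
    {"dp":[-6.5,-35,0],"angular":[0,0,-8.4]},
    {"dp":[-6,-35,0],"angular":[0,0,-8.4]}
  ]
}}

```text
time_s: 10.75
ee_pos: [0.4994, -0.2047, 0.1704]
eef_rot: [3.129, -0.282, 0.0]
wrist_force: [0.3, 1.0, 0.8]
opening: 0.0853
```

```bash
python3 - <<'E'
from h import *
s=st(); m=camera_model('wrist'); im=save('wrist','w4.png');np.save('m4.npy',m,allow_pickle=True)
t=save('top','t4.png');cv2.imwrite('pics/c6.png',cv2.resize(t[230:330,200:360,::-1],None,fx=5,fy=5,interpolation=cv2.INTER_CUBIC))
print(pinpoint('wrist','knob_mid'),[proj('wrist',(.501,-.205,.017),m)])
E
```

```text
t 10.75 p [ 499.4 -204.7  170.4] yawY -100.29 z [ 0. -0. -1.] F [0.3 1.  0.8] open 0.0853 q6 [-0.61  0.42  1.43 -0.    1.3   1.14]
[{'uv': [323.8, 224.1], 'conf': 0.73}, {'uv': [444.6, 204.9], 'conf': 0.73}] [array([317.68411091, 222.90719451])]
```

View pics/c6.png

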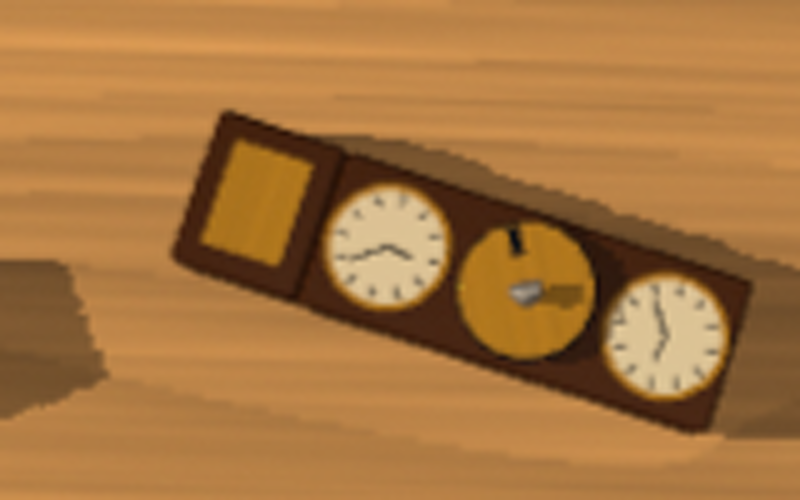

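View pics/w4.png

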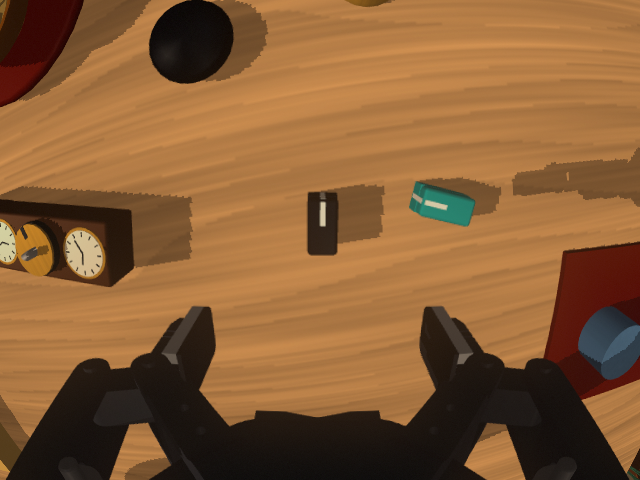

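```bash
python3 - <<'E'
from h import *
im=cv2.imread('pics/w4.png');cv2.imwrite('pics/c7.png',cv2.resize(im[180:265,270:380],None,fx=7,fy=7,interpolation=cv2.INTER_CUBIC))
E
```

```text
(no output)
```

View pics/c7.png

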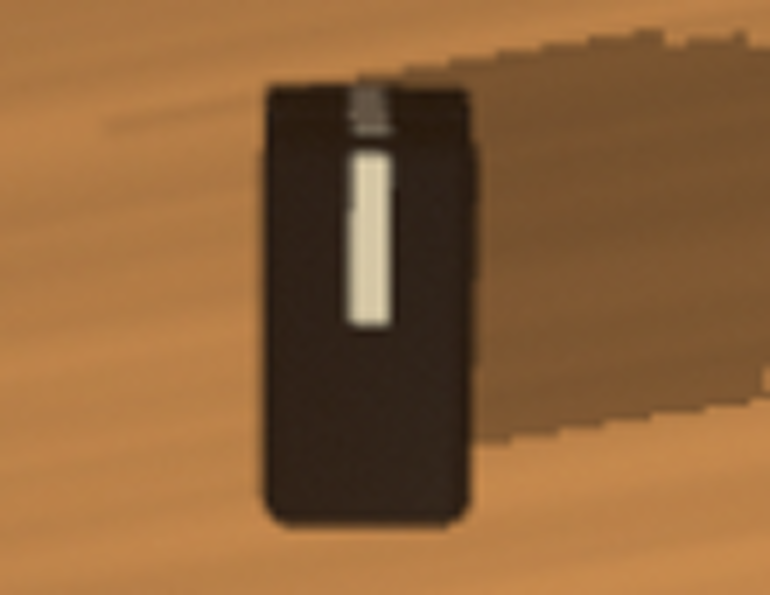

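```bash
python3 - <<'E'
from h import *
m=np.load('m4.npy',allow_pickle=True).item()
u=lambda x,y:(270+(x+.5)/7-.5,180+(y+.5)/7-.5)
P=[at_z('wrist',u(*p),.034,m) for p in[(262,143),(475,143),(471,525),(263,525)]]
print(np.mean(P,0),np.linalg.norm(P[0]-P[1]),np.linalg.norm(P[1]-P[2]))
d=P[0]+P[1]-P[2]-P[3];print('yaw',np.degrees(np.arctan2(d[1],d[0])))
a,b=[at_z('wrist',u(*p),.034,m) for p in[(371,152),(369,325)]];d=a-b;print(np.degrees(np.arctan2(d[1],d[0])))
# disc seen in wrist
im=cv2.imread('pics/w4.png');cv2.imwrite('pics/c8.png',cv2.resize(im[190:295,0:140],None,fx=5.5,fy=5.5,interpolation=cv2.INTER_CUBIC))
E
```

```text
[ 0.5007484 -0.2084225  0.034    ] 0.023154739101274666 0.04387502055083498
yaw -10.302590911139955
-10.737171211801643
```

Emit:
{"api": "servo_tool", "payload": {
  "deltas": [
    {"dp":[1.3,-3.7,-20],"angular":[0,0,-0.1]},
    {"dp":[0,0,-35],"angular":[0,0,0]},
    {"dp":[0,0,-40],"angular":[0,0,0]},
    {"dp":[0,0,-35],"angular":[0,0,0]},
    {"dp":[0,0,-18],"angular":[0,0,0]},
    {"dp":[0,0,-8],"angular":[0,0,0]},
    {"dp":[0,0,-5.4],"angular":[0,0,0]},
    {"dp":[0,0,0],"angular":[0,0,0]},
    {"dp":[0,0,0],"angular":[0,0,0]},
    {"dp":[0,0,0],"angular":[0,0,0]}
  ]
}}

```text
time_s: 12.15
ee_pos: [0.5013, -0.2074, 0.0094]
eef_rot: [3.129, -0.277, 0.001]
wrist_force: [0.2, -0.4, -0.6]
opening: 0.0852
```

Emit:
{"api": "servo_tool", "payload": {
  "deltas": [
    {"dp":[0,0,0],"angular":[0,0,0]},
    {"dp":[0,0,0],"angular":[0,0,0]},
    {"dp":[0,0,0],"angular":[0,0,0]},
    {"dp":[0,0,0],"angular":[0,0,0]},
    {"dp":[0,0,0],"angular":[0,0,0]},
    {"dp":[0,0,0],"angular":[0,0,0]},
    {"dp":[0,0,0],"angular":[0,0,0]},
    {"dp":[0,0,0],"angular":[0,0,0]},
    {"dp":[0,0,0],"angular":[0,0,0]},
    {"dp":[0,0,0],"angular":[0,0,0]}
  ],
  "claw": 1,
  "grip_force": 60
}}

```text
time_s: 13.4
ee_pos: [0.5013, -0.2074, 0.0091]
eef_rot: [3.129, -0.277, 0.001]
wrist_force: [-0.2, -0.2, 5.2]
opening: 0.023
```

```bash
python3 - <<'E'
from h import *
s=st(); m=camera_model('wrist'); im=save('wrist','w5.png');np.save('m5.npy',m,allow_pickle=True)
E
```

```text
t 13.4 p [ 501.3 -207.4    9.1] yawY -100.11 z [ 0. -0. -1.] F [-0.2 -0.2  5.2] open 0.023 q6 [-0.61  0.63  1.6  -0.    0.91  1.14]
```

View pics/w5.png

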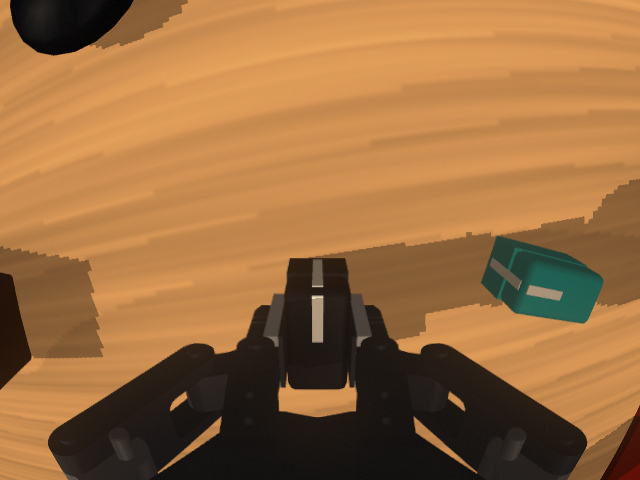

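View pics/c8.png

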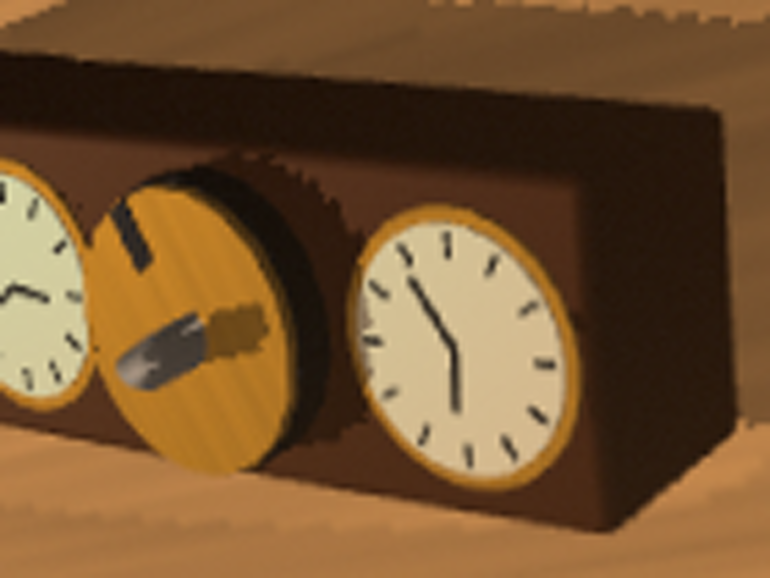

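Emit:
{"api": "servo_tool", "payload": {
  "deltas": [
    {"dp":[0,0,40],"angular":[0,0,0]},
    {"dp":[0,0,50],"angular":[0,0,0]},
    {"dp":[2,10,50],"angular":[0,0,3]},
    {"dp":[6,45,35],"angular":[0,0,4]},
    {"dp":[7,51,20],"angular":[0,0,4]},
    {"dp":[7,51,20],"angular":[0,0,4]},
    {"dp":[7,50,11],"angular":[0,0,4]},
    {"dp":[6.3,48.7,0],"angular":[0,0,4]},
    {"dp":[0,0,0],"angular":[0,0,0]},
    {"dp":[0,0,0],"angular":[0,0,0]}
  ]
}}

```text
time_s: 14.7
ee_pos: [0.5362, 0.0481, 0.2344]
eef_rot: [3.122, 0.352, -0.002]
wrist_force: [0.2, 0.2, -0.3]
opening: 0.023
```

```bash
python3 - <<'E'
from h import *
s=st(); m=camera_model('wrist'); im=save('wrist','w6.png');np.save('m6.npy',m,allow_pickle=True)
np.save('s6.npy',s,allow_pickle=True)
print(pinpoint('wrist','shaft'),proj('wrist',(.5366,.0483,.061),m))
cv2.imwrite('pics/c9.png',cv2.resize(im[170:400,220:420,::-1],None,fx=2.6,fy=2.6,interpolation=cv2.INTER_CUBIC))
cv2.imwrite('pics/c10.png',cv2.resize(im[185:270,270:370,::-1],None,fx=7,fy=7,interpolation=cv2.INTER_CUBIC))
E
```

```text
t 14.7 p [536.2  48.1 234.4] yawY -77.13 z [-0.001 -0.    -1.   ] F [ 0.2  0.2 -0.3] open 0.023 q6 [-0.13  0.36  1.32 -0.    1.46  1.22]
[{'uv': [317.9, 219.1], 'conf': 0.62}] [317.33549773 218.51150299]
```

View pics/c9.png

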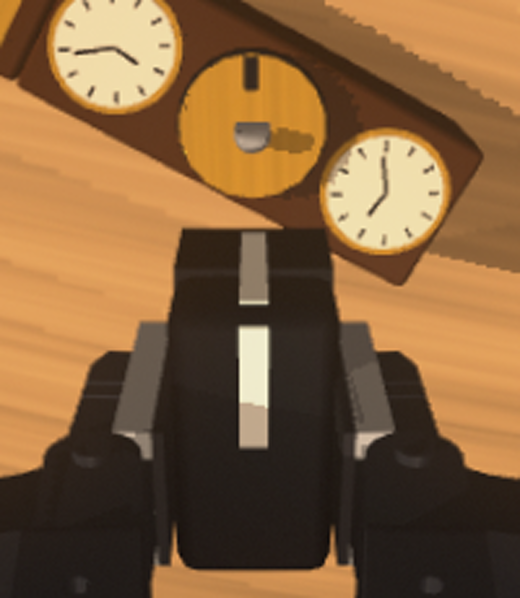

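View pics/c10.png

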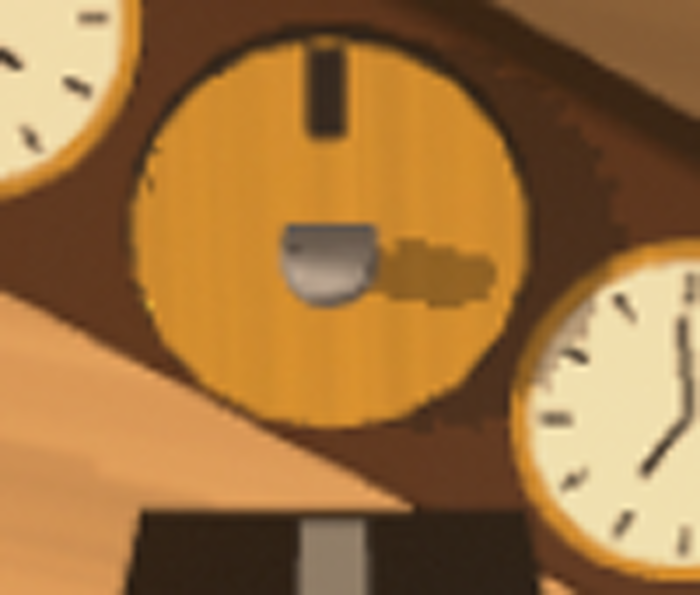

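```bash
python3 - <<'E'
from h import *
m=np.load('m6.npy',allow_pickle=True).item()
u=lambda x,y:(270+(x+.5)/7-.5,185+(y+.5)/7-.5)
P=np.array([at_z('wrist',u(*p),.061,m) for p in[(131,225),(528,225),(330,38),(330,428)]])
print('disc x/y ext',P[:,:2].round(4).tolist()); 
c=(P[0]+P[1])/2*.5+(P[2]+P[3])/2*.5
dx=P[2]-P[3];dy=P[0]-P[1];print('diam',np.linalg.norm(dy),np.linalg.norm(dx))
# centre: midpoint across & along
x=np.array([np.cos(np.radians(13)),np.sin(np.radians(13))]);y=np.array([-x[1],x[0]])
cc=x*(((P[2]+P[3])/2)[:2]@x)+y*(((P[0]+P[1])/2)[:2]@y);print('centre',cc)
a,b=[at_z('wrist',u(*p),.061,m) for p in[(326,55),(326.5,135)]];d=(a+b)/2-np.r_[cc,.061];print('line yaw',np.degrees(np.arctan2(d[1],d[0])),np.degrees(np.arctan2(*(a-b)[1::-1])))
# flat edge at tip top z .075
a,b=[at_z('wrist',u(*p),.0735,m) for p in[(283,228),(378,228)]];d=a-b;print('flat normal yaw',np.degrees(np.arctan2(d[1],d[0]))-90, 'shaft mid y', (a+b)/2)
# knob top in hand, z = TCP+25
s=np.load('s6.npy',allow_pickle=True).item();t=s['ee_pos']
k=lambda x,y:(220+(x+.5)/2.6-.5,170+(y+.5)/2.6-.5)
yw=np.radians(-77.13+90);X=np.array([np.cos(yw),np.sin(yw)]);Y=np.array([-X[1],X[0]])
for n,p in [('front',(252,279)),('back',(252,569)),('left',(172,400)),('right',(334,400)),('line0',(254,326)),('line1',(253,447))]:
    q=at_z('wrist',k(*p),t[2]+.025,m)[:2]-t[:2];print(n,(q@X*1000).round(1),(q@Y*1000).round(1))
for n,p in [('botL',(182,229)),('botR',(331,229))]:
    q=at_z('wrist',k(*p),t[2]-.009,m)[:2]-t[:2];print(n,(q@X*1000).round(1),(q@Y*1000).round(1))
E
```

```text
disc x/y ext [[0.5326, 0.0734], [0.5436, 0.0251], [0.561, 0.0544], [0.5122, 0.0433]]
diam 0.049484024051084166 0.05007151279043508
centre [0.5366003 0.0489179]
line yaw 14.13595768457768 13.189959446570633
flat normal yaw 12.867909046680637 shaft mid y [0.54058    0.04968959 0.0735    ]
front 27.8 0.5
back -20.9 0.5
left 9.5 11.6
right 9.5 -10.9
line0 21.0 0.2
line1 1.8 0.4
botL 22.7 12.1
botR 22.6 -12.6
```

Emit:
{"api": "servo_tool", "payload": {
  "deltas": [
    {"dp":[0.4,0.7,-20],"angular":[0,0,0.2]},
    {"dp":[0,0,-30],"angular":[0,0,0]},
    {"dp":[0,0,-35],"angular":[0,0,0]},
    {"dp":[0,0,-28],"angular":[0,0,0]},
    {"dp":[0,0,-17],"angular":[0,0,0]},
    {"dp":[0,0,-10],"angular":[0,0,0]},
    {"dp":[0,0,-4.4],"angular":[0,0,0]},
    {"dp":[0,0,0],"angular":[0,0,0]},
    {"dp":[0,0,0],"angular":[0,0,0]},
    {"dp":[0,0,0],"angular":[0,0,0]}
  ]
}}

```text
time_s: 16.05
ee_pos: [0.537, 0.0491, 0.091]
eef_rot: [3.121, 0.358, 0.001]
wrist_force: [-0.3, -0.6, -0.4]
opening: 0.0226
```

```bash
python3 - <<'E'
from h import *
s=st(); save('scene','s7.png'); im=cv2.imread('pics/s7.png');cv2.imwrite('pics/c11.png',cv2.resize(im[160:310,270:430],None,fx=4,fy=4,interpolation=cv2.INTER_CUBIC))
E
```

```text
t 16.05 p [537.   49.1  91. ] yawY -76.91 z [ 0.001 -0.    -1.   ] F [-0.3 -0.6 -0.4] open 0.0226 q6 [-0.13  0.51  1.54  0.    1.1   1.21]
```

View pics/c11.png

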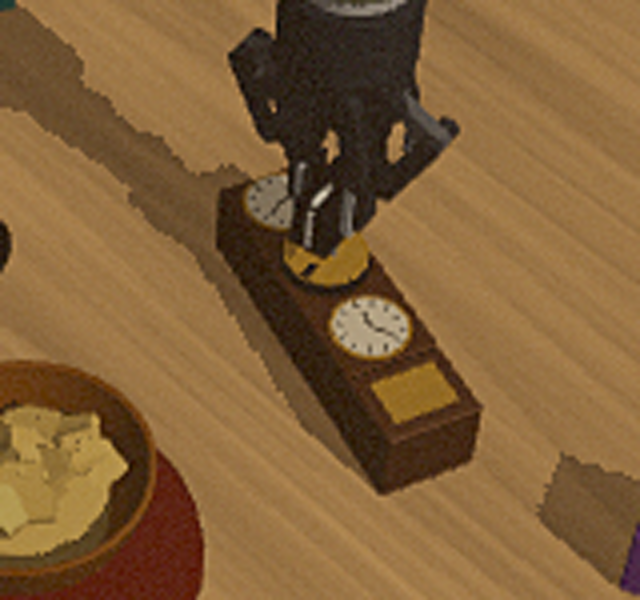

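Emit:
{"api": "servo_tool", "payload": {
  "deltas": [
    {"dp":[-0.4,-0.3,-3],"angular":[0,0,0]},
    {"dp":[0,0,-2.5],"angular":[0,0,0]},
    {"dp":[0,0,-2],"angular":[0,0,0]},
    {"dp":[0,0,-2],"angular":[0,0,0]},
    {"dp":[0,0,-2],"angular":[0,0,0]},
    {"dp":[0,0,-2],"angular":[0,0,0]},
    {"dp":[0,0,0],"angular":[0,0,0]},
    {"dp":[0,0,0],"angular":[0,0,0]},
    {"dp":[0,0,0],"angular":[0,0,0]},
    {"dp":[0,0,0],"angular":[0,0,0]}
  ]
}}

```text
time_s: 17.35
ee_pos: [0.5364, 0.0488, 0.0771]
eef_rot: [3.121, 0.358, 0.0]
wrist_force: [1.0, -0.6, -0.6]
opening: 0.023
```

```bash
python3 - <<'E'
from h import *
s=st();print(s['moment'])
E
```

```text
t 17.35 p [536.4  48.8  77.1] yawY -76.91 z [ 0. -0. -1.] F [ 1.  -0.6 -0.6] open 0.023 q6 [-0.13  0.52  1.55 -0.    1.06  1.21]
[ 0.02237658 -0.03346448  0.01284195]
```

Emit:
{"api": "servo_tool", "payload": {
  "deltas": [
    {"dp":[0,0,-2],"angular":[0,0,0]},
    {"dp":[0,0,-2],"angular":[0,0,0]},
    {"dp":[0,0,-1.5],"angular":[0,0,0]},
    {"dp":[0,0,-1.5],"angular":[0,0,0]},
    {"dp":[0,0,-1],"angular":[0,0,0]},
    {"dp":[0,0,-1],"angular":[0,0,0]},
    {"dp":[0,0,0],"angular":[0,0,0]},
    {"dp":[0,0,0],"angular":[0,0,0]},
    {"dp":[0,0,0],"angular":[0,0,0]},
    {"dp":[0,0,0],"angular":[0,0,0]}
  ]
}}

```text
time_s: 18.6
ee_pos: [0.5364, 0.0488, 0.0681]
eef_rot: [3.121, 0.358, 0.0]
wrist_force: [-1.9, 0.2, 4.4]
opening: 0.0231
```

```bash
python3 - <<'E'
from h import *
s=st();print(s['moment'])
E
```

```text
t 18.6 p [536.4  48.8  68.1] yawY -76.91 z [ 0.  0. -1.] F [-1.9  0.2  4.4] open 0.0231 q6 [-0.13  0.54  1.56  0.    1.04  1.21]
[-0.01745773  0.24830161  0.00650632]
```

Emit:
{"api": "servo_tool", "payload": {
  "deltas": [
    {"dp":[0,0,-1],"angular":[0,0,0]},
    {"dp":[0,0,-1],"angular":[0,0,0]},
    {"dp":[0,0,-1],"angular":[0,0,0]},
    {"dp":[0,0,-1],"angular":[0,0,0]},
    {"dp":[0,0,-0.5],"angular":[0,0,0]},
    {"dp":[0,0,-0.5],"angular":[0,0,0]},
    {"dp":[0,0,0],"angular":[0,0,0]},
    {"dp":[0,0,0],"angular":[0,0,0]},
    {"dp":[0,0,0],"angular":[0,0,0]},
    {"dp":[0,0,0],"angular":[0,0,0]}
  ]
}}

```text
time_s: 19.85
ee_pos: [0.5365, 0.0488, 0.064]
eef_rot: [3.121, 0.358, 0.001]
wrist_force: [-5.2, 0.6, 14.1]
opening: 0.023
```

```bash
python3 - <<'E'
from h import *
s=st();print(s['moment'])
E
```

```text
t 19.85 p [536.5  48.8  64. ] yawY -76.91 z [ 0.001 -0.    -1.   ] F [-5.2  0.6 14.1] open 0.023 q6 [-0.13  0.54  1.57 -0.    1.03  1.21]
[ 0.01385261  0.81600144 -0.02843104]
```

Emit:
{"api": "servo_tool", "payload": {
  "deltas": [
    {"dp":[-0.3,0,0],"angular":[0,0,0]},
    {"dp":[0,0,-0.4],"angular":[0,0,0]},
    {"dp":[0,0,-0.4],"angular":[0,0,0]},
    {"dp":[0,0,0],"angular":[0,0,0]},
    {"dp":[0,0,0],"angular":[0,0,0]},
    {"dp":[0,0,0],"angular":[0,0,0]},
    {"dp":[0,0,0],"angular":[0,0,0]},
    {"dp":[0,0,0],"angular":[0,0,0]},
    {"dp":[0,0,0],"angular":[0,0,0]},
    {"dp":[0,0,0],"angular":[0,0,0]}
  ]
}}

```text
time_s: 21.1
ee_pos: [0.5365, 0.0488, 0.0639]
eef_rot: [3.121, 0.358, 0.003]
wrist_force: [-5.5, 0.5, 21.0]
opening: 0.0228
```

```bash
python3 - <<'E'
from h import *
s=st();print(s['moment'])
save('wrist','w8.png'); im=save('scene','s8.png')[:,:,::-1];cv2.imwrite('pics/c12.png',cv2.resize(im[190:300,310:430],None,fx=5.4,fy=5.4,interpolation=cv2.INTER_CUBIC))
im=save('top','t8.png')[:,:,::-1];cv2.imwrite('pics/c13.png',cv2.resize(im[230:330,200:360],None,fx=5,fy=5,interpolation=cv2.INTER_CUBIC))
E
```

```text
t 21.1 p [536.5  48.8  63.9] yawY -76.9 z [ 0.002 -0.    -1.   ] F [-5.5  0.5 21. ] open 0.0228 q6 [-0.13  0.54  1.57 -0.    1.03  1.21]
[0.10730027 1.10325196 0.05220823]
```

View pics/c12.png

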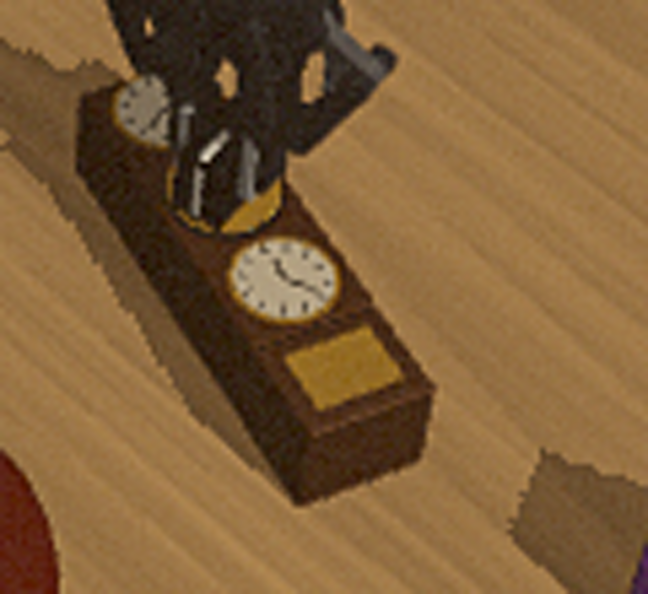

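View pics/w8.png

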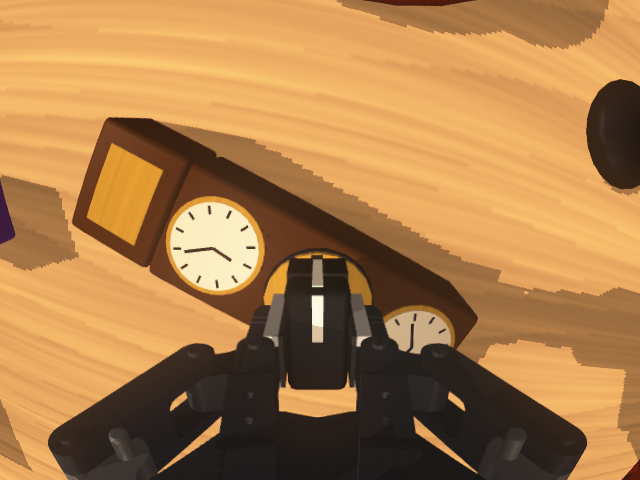

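```bash
python3 - <<'E'
import cv2
im=cv2.imread('pics/w8.png');cv2.imwrite('pics/c14.png',cv2.resize(im[105:285,60:280],None,fx=3.6,fy=3.3,interpolation=cv2.INTER_CUBIC))
E
```

```text
(no output)
```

View pics/c14.png

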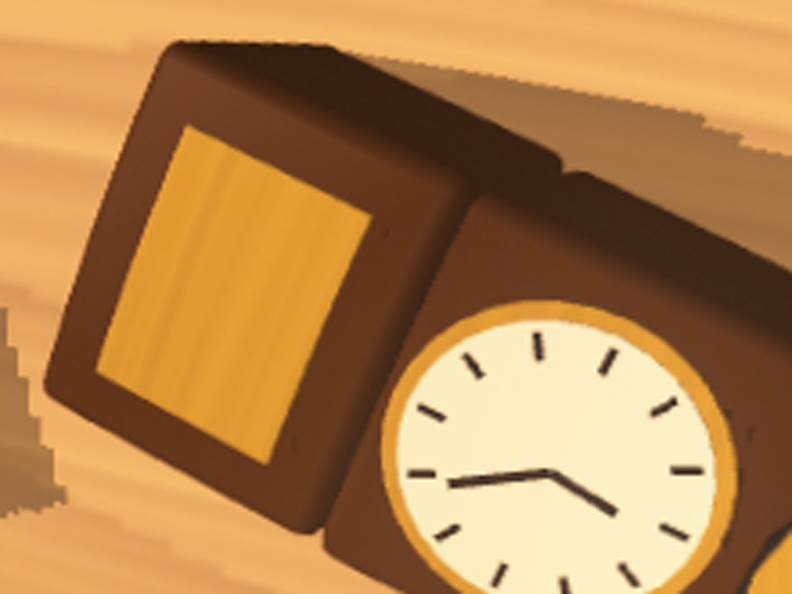

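View pics/c13.png

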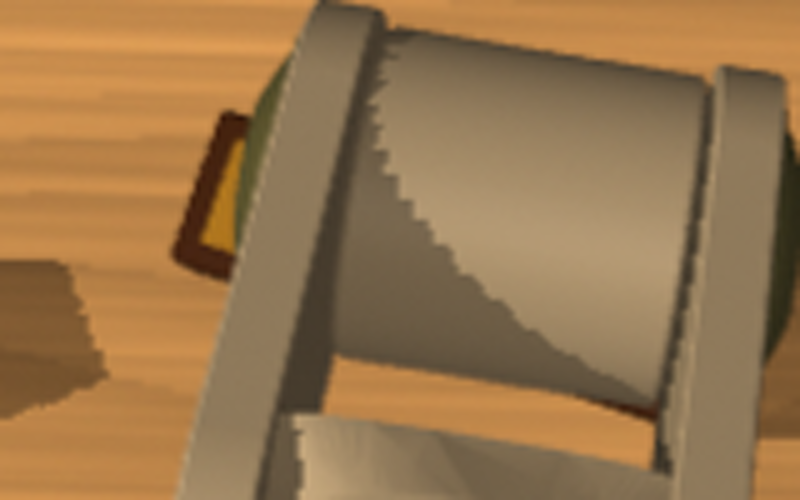

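```bash
python3 - <<'E'
from h import *
print(job_done()); st()
E
```

```text
the job is handed in; nothing more can be done
None
the job is handed in; nothing more can be done
```

I docked the battery pack against the clock, then fitted the knob on the D-shaft. I handed the job in at about 21 s, with the gripper still holding the knob pressed in.

- **Pack:** I gripped it, turned it about 15° and slid it along the table until it met the contact end at about 16 N. Later pictures show one straight bar, with only the rounded-edge seam between the two. I saw no gap or sideways step.
- **Knob:** I picked it up and turned it about 23° to match the disc pointer, to within about 1° by the camera. It slid over the shaft with almost no force.
- **Press:** It stopped with the tool at 63.9 mm, against 64.0 mm expected for fully in. A further 0.8 mm of commanded press moved it only 0.1 mm and raised the push from 14 to 21 N, so it is at its stop.
- **Side force:** About 5 N stayed on the knob, and a 0.3 mm correction did not remove it. It is small and I left it.
- **Bystanders:** I did not touch the bell, flask, stone, bowl or the two look-alikes. I made no separate final check that they had not moved.

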